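Dip the paste brush in the paste pot

TASK

Load the label-paste brush: take it out of its metal stand, lower its bristles straight down into the small straight-sided paste pot (not the mug with a handle, not the wide bowl) until the bristles are wholly below the rim, then lift it out. Hang the brush back upright in the hole of its stand, its round drip guard resting on the stand's top plate, and let go. Do not shove or tip the pot.

Things in the scene. Friction and masses are not known exactly. Their poses are not given: they have to be found in the camera images.
- brush_grip (a point): Paste brush, loose, about 70 g, round, hanging upright, 149 mm long. This point: on its axis in mid-handle, 114 mm above the tip; grip here from above, any yaw. From the tip up: dark bristles 14 mm wide to 30 mm, steel ferrule 14 mm wide to 75 mm, round steel drip guard 56 mm wide from 75 to 79 mm, plain wooden handle 20 mm wide to 149 mm. z points up along the handle.
- brush_tip (a point): Lower end of the brush's bristles, on its axis; z points from the tip to the handle. While the brush hangs in the stand the tip is 25 mm above the desk (75 mm below the stand's top face).
- stand_hole (a point): Brush stand, fixed: a plain dark metal bridge, top plate 90 x 100 mm, 6 mm thick, on two side legs, open in front and behind. This point: centre of its round through hole (34 mm wide) at the plate's top face, 100 mm above the desk. The hung brush's drip guard lies on this face, brush_grip 39 mm above it. z points up.
- pot_rim (a point): Paste pot: small open white ceramic cylinder, no handle, loose, 350 g, 72 mm wide outside, 64 mm inside, 60 mm high, inner floor 5 mm above the desk. This point: centre of its mouth at the rim. z up. Not used: a mug with handle (95 mm high, 80 wide) and a bowl (112 wide, 45 high), both white. Stand, pot, mug and bowl change places from run to run and stand at least 100 mm apart, centre to centre.
There are look-alikes about, which are no part of the job. What is shaped like the part that bears brush_grip but pink is not meant. Leave any orange look-alike of the part that bears pot_rim alone.

How it is judged:
By the outcome, as a careful person would: the job done as asked, in the order asked, and still so for the second after the job is handed in, with the robot touching nothing.
It also fails if it takes over 48 s, if anything falls off the work surface, if the arm or the gripper's body presses on something with over 40 N, if the wrist force passes 120 N, or if a joint passes its speed limit or range.

ROBOT

A 6-joint arm with a two-finger parallel gripper is mounted at the origin on the work surface. World frame = base frame: x ahead of the robot, y to its left, z up, the work surface at z = 0. Lengths are in mm, angles in rad, forces in N, time in s.
With the tool pointing down it reaches from about 250 to 725 mm from the base axis. Payload 9.7 kg.
Tool frame: the origin (TCP) lies on the centre line of the jaws, within the pads' length; the fingertips stand 25 mm ahead of it and the grasp point (between the pads) lies 6 mm ahead of it; z points along the fingers, y is the line along which they close (so a half turn about z gives the same grasp; the last joint's range is limited). The gripper opens to 85 mm and grips with 20 to 120 N. Pads are 22 mm wide; open, the fingers measure 114 mm over their backs; the gripper's body (76 mm by 85 mm) begins 54 mm behind the grasp point. The pads swing forward as they close: fully open they stand 13 mm farther back than shut.
Start: joints at [-1.324, 0.087, 0.176, 1.66, 0, 1.571], TCP at [134.364, -533.332, 256.284] pointing down, gripper open.
Joint ranges: [-3.13, 3.13], [-0.85, 1.81], [-1.15, 1.24], [-2.2, 2.28], [-1.44, 1.52], [-3.14, 3.14]. Speed limits (rad/s): [2.22, 2.22, 2.57, 3.14, 3.14, 3.14].

INTERFACE

Orientations are given as a rotation vector (axis times angle).
In Python, from station import * gives the robot as it stands.
- The arm moves only by the shell command python3 -m pendant 'ROWS' [OPENING]. ROWS is JSON, a list of rows, each an object with "delta_pos": the shift along the tool's x, y, z in m, a list of three; "turn": the turn about the tool's z in degrees. A call has exactly 5 rows; each row shifts and turns the commanded pose from where the row before left it, along the tool's axes as they then stand; what a row does not reach is not made up. A row lasts 1/8 s, in which the tool goes at most 62.5 mm and 10.7 degrees, less where a joint would pass 70% of its speed; a pose out of reach is approached as far as the arm can. A call with a gripper value outside its range is refused whole. OPENING is the closure in counts, from 0 (fully open) to 255 (shut), set as the call begins (- or left out, the last holds). The fingers move at their own pace and stop on an object; the grip force is fixed at half the most. Time passes only in rows, so rows that do not move let the fingers close, or fill a call up. It gives the time, the measured TCP pose, the force, the opening and the grip force at its end, in the units of the state.
- observe(): the state, without advancing time (a new reading comes with each control period).
- grab_frame(name): name is "scene" or "side" or "wrist"; returns the picture (384x512x3 uint8, red, green, blue); there is no depth.
- camera_params(name): a dict with "fx", "fy", "cx", "cy" (pixels), "eye" and "rotation" of the camera in the world; the wrist camera has in their place "tool_from_camera" (4x4, takes a point from camera to tool coordinates, whose origin is the TCP and whose axes are the flange's). Camera axes: x right, y down, z forward; pixel columns grow to the right and rows downward; lengths in mm; the calibration is good to about 2 mm. The wrist camera is an equidistant fisheye: a pixel r from the principal point sees the ray r / f radians off the axis. A picture is of the moment at which its call begins: read the wrist's pose just before it. camera_params takes no time and is no camera call.
- close_job(): hands the job in; it is judged then, once.
Trained networks look in the newest picture that a camera, given by its name, has taken for a name from the list of things; names that differ only in an ending like _2 or _b are one class to them, and where a whole thing is asked for, a point or a joint stands for the part that bears it (a point fixed in the world has none). Each returns a list of dicts, best first, with "score" (0 to 1); they miss things now and then, are a little off and sometimes report something else, mostly with a low value. They report only what shows in the picture. A call takes as long as a camera call. They do not tell look-alikes from the thing itself.
- cut_out(camera, thing): "mask" (384x512 bool, what is visible of it) and "bbox" ([left, top, width, height] in pixels, round what is visible of it).
- mark_of(camera, thing): "uv" ([column, row] in pixels: a listed point, or the origin of a listed thing).
The state is a dict: "t": time; "q": joint angles; "joint_velocities": joint speeds; "tau": joint torques, N m; "tool_pos": TCP position; "tool_rot": TCP orientation; "contact_force": force on the tool from outside, world axes, zero at the start; "wrist_torque": the same for the moment, N m; "opening": finger opening in mm; "gripper_force": force on a finger pad.
Only numpy, scipy, OpenCV 4.12 (cv2) and the standard library are available. Lean on these libraries where they do the work, as an engineer would, in place of code of your own. Each camera call takes 0.05 s, during which the arm holds its last target. There are 200 camera calls.

## Working session

There is one attempt and no reset: what is moved stays moved. The work goes in short steps, Python scripts to look and compute and a shell command to move; the robot and the scene stay as the last step left them, time stands still between calls to the robot, and variables do not carry over. Pictures are saved under pics/ and viewed, at most 10 in all, crops included, and the job is handed in when it is done.

```bash
mkdir -p pics
python3 - <<'E'
from station import *
import cv2,numpy as np
s=observe();print(s)
for c in("scene","side"):
    im=grab_frame(c);cv2.imwrite(f"pics/{c}0.png",cv2.cvtColor(im,cv2.COLOR_RGB2BGR))
    p=camera_params(c);print(c,p)
    for t in("brush_grip","brush_tip","stand_hole","pot_rim"):
        print(t,[(np.round(d["uv"],1).tolist(),round(d["score"],2)) for d in mark_of(c,t)])
print(camera_params("wrist"))
E
```

```text
{'t': 0.0, 'q': array([-1.32401306e+00,  8.74369871e-02,  1.75105841e-01,  1.65980952e+00,
        1.33070277e-05,  1.57079847e+00]), 'joint_velocities': array([-0.00024281,  0.00065925,  0.00178072, -0.00022225, -0.00023977,
        0.00112956]), 'tau': array([-2.50630757e-03, -5.20390141e+01,  4.64800322e+01,  1.63052307e-02,
        4.32181565e-06, -3.83502936e-06]), 'tool_pos': array([ 134.30902441, -533.13109095,  255.58122995]), 'tool_rot': array([-3.11638163e+00, -3.86495559e-01,  2.39060767e-04]), 'contact_force': array([-0.07815468,  0.57756491, -0.26173368]), 'wrist_torque': array([-0.02603699,  0.0434373 , -0.03011894]), 'gripper_force': 0.0, 'opening': 85.29984725165609}
scene {'fx': 487.67555463065776, 'fy': 487.67555463065776, 'cx': 257.9974454473958, 'cy': 194.13962098787243, 'eye': array([1031.89760631,  490.23084037,  814.79677802]), 'rotation': array([-0.92952572, -2.53010872,  1.02662205])}
brush_grip [([245.5, 299.3], 0.85), ([292.8, 244.7], 0.84)]
brush_tip [([243.6, 330.7], 0.92), ([293.5, 281.6], 0.87)]
stand_hole [([292.6, 255.8], 0.72)]
pot_rim [([265.1, 161.
[... 168 characters left out ...]
.05484706]), 'rotation': array([-2.36853987,  0.20446448, -0.07131066])}
brush_grip [([318.4, 138.0], 0.78)]
brush_tip [([315.2, 172.1], 0.58)]
stand_hole [([266.7, 150.3], 0.59)]
pot_rim [([209.0, 325.1], 0.85), ([208.7, 267.7], 0.65)]
{'fx': 297.3186396354542, 'fy': 297.3186396354542, 'cx': 257.0902291873911, 'cy': 184.81208527026507, 'tool_from_camera': array([[-2.23218116e-04, -9.58478589e-01, -2.85164418e-01,
         7.28983265e+01],
       [ 9.99999845e-01, -6.86021311e-05, -5.52188131e-04,
         1.16845424e+00],
       [ 5.09697614e-04, -2.85164497e-01,  9.58478455e-01,
        -1.17471552e+02],
       [ 0.00000000e+00,  0.00000000e+00,  0.00000000e+00,
         1.00000000e+00]])}
```

View pics/scene0.png

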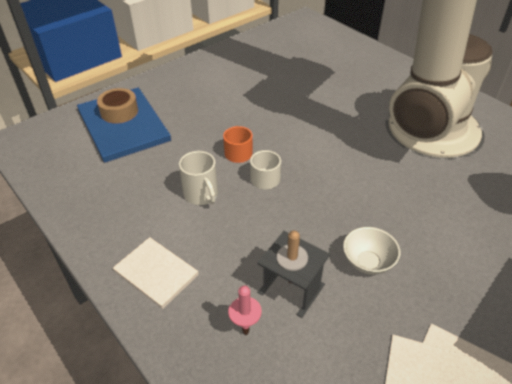

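View pics/side0.png

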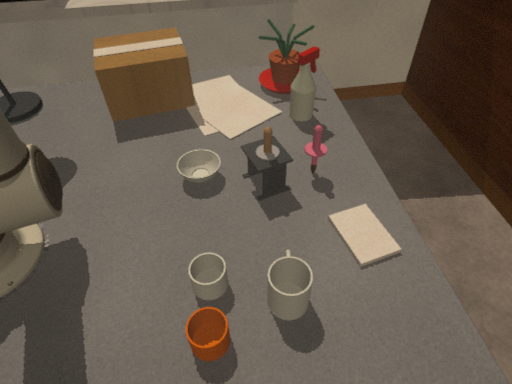

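Brush candidates in the scene view are the wooden one in the dark stand at (293,245) and the pink one at (245,300); the wooden one is meant. Pot candidates are white without handle at (265,162), orange at (238,143), the mug at (198,178) and the bowl at (371,252); the white straight-sided one at (265,162) is meant, side view (209,268). I'll confirm in a crop and locate both.

```bash
cat > h.py <<'E'
from station import *
import cv2,numpy as np
from scipy.spatial.transform import Rotation as R
def ray(c,uv):
    p=camera_params(c)
    if c=="wrist":
        s=observe();T=p["tool_from_camera"];x=(uv[0]-p["cx"])/p["fx"];y=(uv[1]-p["cy"])/p["fy"];r=np.hypot(x,y)
        d=np.array([x*np.sinc(r/np.pi),y*np.sinc(r/np.pi),np.cos(r)])
        W=R.from_rotvec(s["tool_rot"]);return s["tool_pos"]+W.apply(T[:3,3]),W.apply(T[:3,:3]@d)
    d=np.array([(uv[0]-p["cx"])/p["fx"],(uv[1]-p["cy"])/p["fy"],1])
    return p["eye"],R.from_rotvec(p["rotation"]).apply(d)
def at(c,uv,z):
    e,d=ray(c,uv);return np.round(e+d*(z-e[2])/d[2],1)
def proj(c,P):
    p=camera_params(c);q=R.from_rotvec(p["rotation"]).inv().apply(np.asarray(P)-p["eye"])
    return np.round([p["cx"]+p["fx"]*q[0]/q[2],p["cy"]+p["fy"]*q[1]/q[2]],1)
def totool(P):
    s=observe();return np.round(R.from_rotvec(s["tool_rot"]).inv().apply(np.asarray(P)-s["tool_pos"]),1)
E
python3 - <<'E'
from h import *
print("grip",at("scene",(292.8,244.7),139)); print("hole",at("scene",(292.6,255.8),100),at("side",(266.7,150.3),100))
print("pot",at("scene",(265.1,161.7),60),at("side",(208.7,267.7),60))
for t in("brush_grip","pot_rim","stand_hole"):
    for c in ("scene","side"):
        print(t,c,[(d["bbox"],round(d["score"],2)) for d in cut_out(c,t)])
a=cv2.imread("pics/scene0.png")[120:320,170:410]
cv2.imwrite("pics/crop.png",cv2.resize(a,None,fx=3,fy=3,interpolation=cv2.INTER_CUBIC))
E
```

```text
grip [642.8 123.  139. ]
hole [638.1 120.3 100. ] [639.8 126.2 100. ]
pot [ 480.2 -138.1   60. ] [ 477.3 -147.6   60. ]
brush_grip scene [([277.4, 231.7, 28.9, 43.4], 0.67), ([229.9, 288.2, 31.1, 45.4], 0.59)]
brush_grip side [([255.2, 125.8, 21.8, 36.3], 0.83), ([306.2, 125.2, 24.2, 48.1], 0.57)]
pot_rim scene [([220.9, 127.5, 29.5, 35.7], 0.67), ([250.5, 150.1, 29.7, 38.1], 0.66)]
pot_rim side [([189.1, 252.3, 40.1, 46.1], 0.91), ([186.8, 307.5, 43.9, 55.2], 0.85), ([255.8, 124.7, 24.5, 37.5], 0.29)]
stand_hole scene [([259.3, 230.5, 69.4, 86.2], 0.72)]
stand_hole side [([257.2, 127.6, 20.8, 34.4], 0.73), ([240.3, 137.5, 54.4, 61.5], 0.62)]
```

View pics/crop.png

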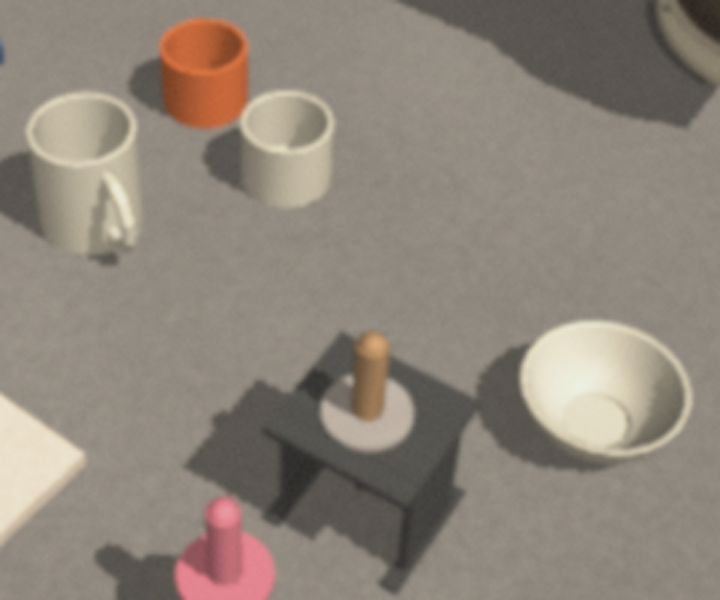

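The crop confirms it: the wooden brush in the dark bridge (disc at scene px 292,257), and the white handleless pot with its rim at (266,160). Next I turn the wrist and then go across.

```bash
python3 -m pendant '[{"delta_pos":[0,0,-0.01],"turn":-10},{"delta_pos":[0,0,-0.01],"turn":-10},{"delta_pos":[0,0,-0.01],"turn":-10},{"delta_pos":[0,0,0],"turn":-10},{"delta_pos":[0,0,0],"turn":-10}]' 0
python3 -m pendant '[{"delta_pos":[0,0,0],"turn":-10},{"delta_pos":[0,0,0],"turn":-10},{"delta_pos":[0,0,0],"turn":-10},{"delta_pos":[0,0,0],"turn":0},{"delta_pos":[0,0,0],"turn":0}]'
python3 -c "
from h import *
print(totool([641,123,285]),observe()['q'])"
```

```text
t: 1.42
tool_pos: [134.4, -533.4, 286.5]
tool_rot: [2.657, 1.676, -0.0]
contact_force: [0.5, 0.3, 0.5]
opening: 85.5
gripper_force: 0.0
t: 2.05
tool_pos: [134.4, -533.3, 286.3]
tool_rot: [2.144, 2.296, 0.0]
contact_force: [1.1, -0.5, -0.9]
opening: 85.7
gripper_force: 0.0
[620.1 550.3   1.3] [-1.32397180e+00  1.00792376e-01  2.49603677e-01  1.71958982e+00
  2.49886520e-05  1.78377643e-01]
```

```bash
python3 -m pendant '[{"delta_pos":[0.041,0.036,0],"turn":0},{"delta_pos":[0.041,0.036,0],"turn":0},{"delta_pos":[0.041,0.036,0],"turn":0},{"delta_pos":[0.041,0.036,0],"turn":0},{"delta_pos":[0.041,0.036,0],"turn":0}]'
python3 -m pendant '[{"delta_pos":[0.041,0.036,0],"turn":0},{"delta_pos":[0.041,0.036,0],"turn":0},{"delta_pos":[0.041,0.036,0],"turn":0},{"delta_pos":[0.041,0.036,0],"turn":0},{"delta_pos":[0.041,0.036,0],"turn":0}]'
python3 -m pendant '[{"delta_pos":[0.041,0.036,0],"turn":0},{"delta_pos":[0.041,0.036,0],"turn":0},{"delta_pos":[0.041,0.036,0],"turn":0},{"delta_pos":[0.041,0.036,0],"turn":0},{"delta_pos":[0,0,0],"turn":0}]'
python3 - <<'E'
from h import *
print(totool([641,123,285]),observe()['q'])
im=grab_frame("wrist");cv2.imwrite("pics/w1.png",im[:,:,::-1])
for t,z in(("brush_grip",139),("stand_hole",100)):
    for d in mark_of("wrist",t): print(t,d["uv"],d["score"],at("wrist",d["uv"],z))
E
```

```text
t: 2.68
tool_pos: [299.8, -314.4, 286.4]
tool_rot: [2.143, 2.296, -0.0]
contact_force: [1.1, -1.1, -0.5]
opening: 85.6
gripper_force: 0.0
t: 3.3
tool_pos: [464.7, -96.7, 286.5]
tool_rot: [2.143, 2.297, 0.001]
contact_force: [0.9, -1.0, -0.4]
opening: 85.4
gripper_force: 0.0
t: 3.92
tool_pos: [596.9, 78.4, 284.1]
tool_rot: [-2.138, -2.299, 0.003]
contact_force: [-1.0, -1.0, -0.4]
opening: 85.4
gripper_force: 0.0
[41.3 47.2 -1. ] [1.30361600e-01 2.32999323e-01 3.95764971e-01 1.73609459e+00
 3.68241865e-04 1.62838423e+00]
brush_grip [311.0, 137.0] 0.68 [641.7 117.1 139. ]
```

View pics/w1.png

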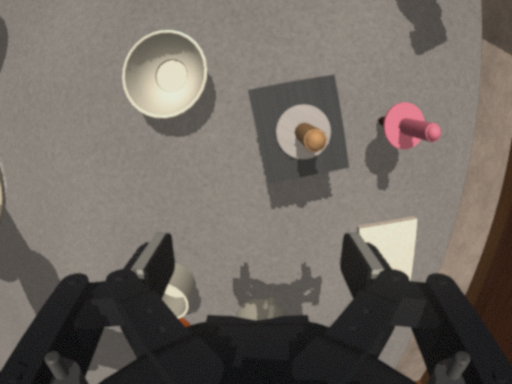

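The wrist view shows the wooden brush: guard centre at about (303,131), handle top at (316,140). The pink one stands clear at (410,126) and the bowl at (165,73).

Run:
```python
from h import *
im=grab_frame("wrist");hsv=cv2.cvtColor(im,cv2.COLOR_RGB2HSV)
roi=np.zeros(im.shape[:2],np.uint8);roi[95:172,268:340]=1
g=cv2.cvtColor(im,cv2.COLOR_RGB2GRAY)
disc=((g>120)&(roi>0)).astype(np.uint8); wood=((hsv[...,1]>110)&(roi>0)).astype(np.uint8)
cs=max(cv2.findContours(disc|wood,0,2)[0],key=cv2.contourArea);e=cv2.minEnclosingCircle(cs);print(e,at("wrist",e[0],104))
r=at("wrist",(e[0][0]+e[1],e[0][1]),104)-at("wrist",(e[0][0]-e[1],e[0][1]),104);print("diam",r)
ys,xs=np.nonzero(wood);print(xs.min(),xs.max(),ys.min(),ys.max())
print("top",at("wrist",(316,140),170),at("wrist",(303,131),104))
t=at("wrist",e[0],104);t[2]=285;print(totool(t))
```

```text
((304.17584228515625, 127.84835052490234), 27.429176330566406) [640.5 120.8 104. ]
diam [56.6  5.1  0. ]
298 326 121 146
top [640.1 117.5 170. ] [639.6 117.5 104. ]
[42.7 48.4  1.8]
```

```bash
python3 -m pendant '[{"delta_pos":[0.0215,0.024,0],"turn":0},{"delta_pos":[0.0215,0.024,0],"turn":0},{"delta_pos":[0,0,0.03],"turn":0},{"delta_pos":[0,0,0],"turn":0},{"delta_pos":[0,0,0],"turn":0}]'
python3 - <<'E'
from h import *
print(observe()["tool_pos"],totool([641,121,145]))
im=grab_frame("wrist");cv2.imwrite("pics/w2.png",im[:,:,::-1])
s=observe();p=camera_params("wrist")
print("guard",[(d["bbox"],d["score"]) for d in cut_out("wrist","brush_grip")])
for t,z in(("brush_grip",139),("stand_hole",100)):
    for d in mark_of("wrist",t): print(t,d["uv"],d["score"],at("wrist",d["uv"],z))
E
```

```text
t: 4.75
tool_pos: [640.0, 121.0, 258.0]
tool_rot: [2.141, 2.298, 0.002]
contact_force: [0.0, -0.1, 0.4]
opening: 85.4
gripper_force: 0.0
[639.99753468 120.96329536 258.00210961] [ -0.    0.8 113. ]
guard [([229.1, 148.0, 59.6, 62.0], 0.6), ([348.5, 138.6, 63.4, 47.0], 0.58)]
brush_grip [389.0, 168.9] 0.82 [755.3 145.4 139. ]
brush_grip [256.6, 185.2] 0.68 [640.7 122.4 139. ]
```

View pics/w2.png

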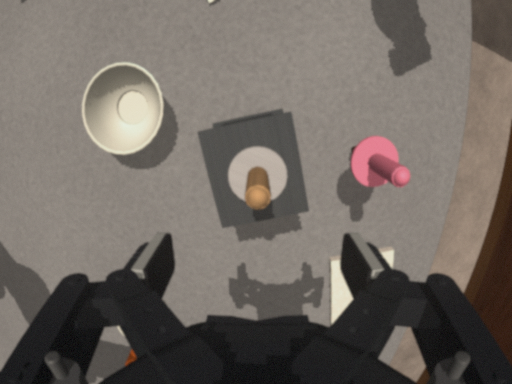

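The handle is centred between the jaws at (257,190). The plate corners are near (198,131), (291,110), (308,212), (222,227). I descend and grip.

```bash
python3 - <<'E'
from h import *
P=np.array([at("wrist",c,100) for c in((198,131),(291,110),(308,212),(222,227))]);print(P,P.mean(0),at("wrist",(258,175),104))
E
python3 -m pendant '[{"delta_pos":[0,0.0005,0.03],"turn":0},{"delta_pos":[0,0,0.03],"turn":0},{"delta_pos":[0,0,0.03],"turn":0},{"delta_pos":[0,0,0.023],"turn":0},{"delta_pos":[0,0,0],"turn":0}]'
python3 -m pendant '[{"delta_pos":[0,0,0],"turn":0},{"delta_pos":[0,0,0],"turn":0},{"delta_pos":[0,0,0],"turn":0},{"delta_pos":[0,0,0],"turn":0},{"delta_pos":[0,0,0],"turn":0}]' 255
```

```text
[[582.9 160.  100. ]
 [668.  185.3 100. ]
 [695.   86.6 100. ]
 [609.5  64.1 100. ]] [638.85 124.   100.  ] [642.  122.3 104. ]
t: 5.58
tool_pos: [640.1, 121.7, 142.0]
tool_rot: [-2.139, -2.299, 0.003]
contact_force: [0.5, 0.1, 0.2]
opening: 85.2
gripper_force: 0.0
t: 6.2
tool_pos: [641.2, 122.0, 144.0]
tool_rot: [2.139, 2.3, 0.001]
contact_force: [0.0, -0.1, 4.4]
opening: 18.3
gripper_force: 58.5
```

```bash
python3 -m pendant '[{"delta_pos":[0,0,-0.01],"turn":0},{"delta_pos":[0,0,-0.03],"turn":0},{"delta_pos":[0,0,-0.03],"turn":0},{"delta_pos":[0,0,-0.03],"turn":0},{"delta_pos":[0,0,-0.01],"turn":0}]'
python3 - <<'E'
from h import *
from scipy.optimize import least_squares
a=np.linspace(0,2*np.pi,73)
def bb(c,x,y):
    P=[(x+36*np.cos(t),y+36*np.sin(t),z) for z in(0,60) for t in a]
    q=np.array([proj(c,p) for p in P]);return np.array([*q.min(0),*q.max(0)])
obs={"scene":(250.5,150.1,29.7,38.1),"side":(189.1,252.3,40.1,46.1)}
for cs in(["scene"],["side"],["scene","side"]):
    f=lambda v:np.concatenate([bb(c,*v)-np.array([obs[c][0],obs[c][1],obs[c][0]+obs[c][2],obs[c][1]+obs[c][3]]) for c in cs])
    r=least_squares(f,(479,-143),diff_step=1e-2);print(cs,r.x.round(1),r.fun.round(1))
print(totool([479,-143,245]))
E
```

```text
t: 6.82
tool_pos: [641.3, 122.0, 255.5]
tool_rot: [2.139, 2.299, 0.003]
contact_force: [0.4, 0.7, -0.5]
opening: 18.3
gripper_force: 58.6
['scene'] [ 474.9 -143.3] [-0.7 -0.7  0.7  0.6]Traceback (most recent call last):
  File "<stdin>", line 10, in <module>
    return func(*args, **kwargs)
    result = trf(vector_fun.fun, vector_fun.jac, x0, f0, J0, lb, ub, ftol, xtol,
                 gtol, max_nfev, x_scale, loss_function, tr_solver,
                 tr_options.copy(), verbose, callback=callback_wrapped)
    return trf_no_bounds(
        fun, jac, x0, f0, J0, ftol, xtol, gtol, max_nfev, x_scale,
        loss_function, tr_solver, tr_options, verbose, callback=callback)
    J = jac(x)
    self._update_jac()
    ~~~~~~~~~~~~~~~~^^
    self.J = self.jac_wrapped(xp_copy(self.x), f0=self.f)
             ~~~~~~~~~~~~~~~~^^^^^^^^^^^^^^^^^^^^^^^^^^^^
    J, dct = approx_derivative(
             ~~~~~~~~~~~~~~~~~^
        self.fun,
        ^^^^^^^^^
    ...<2 lines>...
        **self.finite_diff_options,
        ^^^^^^^^^^^^^^^^^^^^^^^^^^^
    )
    ^
    J, _nfev = _dense_difference(fun_wr
[... 174 characters left out ...]
^^^^
                             mf)
                             ^^^
    df = [f_eval - f0 for f_eval in f_evals]
                                    ^^^^^^^
    f = np.atleast_1d(self.fun(x, *self.args, **self.kwargs))
                      ~~~~~~~~^^^^^^^^^^^^^^^^^^^^^^^^^^^^^^
    return np.atleast_1d(self.fun(x))
                         ~~~~~~~~^^^
    return self.f(x, *self.args, **self.kwargs)
           ~~~~~~^^^^^^^^^^^^^^^^^^^^^^^^^^^^^^
  File "<stdin>", line 9, in <lambda>
  File "<stdin>", line 6, in bb
  File "h.py", line 15, in proj
    p=camera_params(c);q=R.from_rotvec(p["rotation"]).inv().apply(np.asarray(P)-p["eye"])
ValueError: time passes only in moves, steps and waits
```

Run:
```python
from h import *
print(totool([477,-145,256]))
```

```text
[-254.5 -183.1   -1.1]
```

```bash
python3 -m pendant '[{"delta_pos":[-0.032,-0.023,0],"turn":0},{"delta_pos":[-0.032,-0.023,0],"turn":0},{"delta_pos":[-0.032,-0.023,0],"turn":0},{"delta_pos":[-0.032,-0.023,0],"turn":0},{"delta_pos":[-0.032,-0.023,0],"turn":0}]'
python3 -m pendant '[{"delta_pos":[-0.032,-0.023,0],"turn":0},{"delta_pos":[-0.032,-0.023,0],"turn":0},{"delta_pos":[-0.030,-0.022,0],"turn":0},{"delta_pos":[0,0,0],"turn":0},{"delta_pos":[0,0,0],"turn":0}]'
python3 - <<'E'
from h import *
s=observe();print(s["tool_pos"],totool([477,-145,256]))
a=grab_frame("scene");b=grab_frame("side")
a=cv2.resize(a[70:230,170:350],None,fx=2.2,fy=2.2);b=cv2.resize(b[160:320,120:300],None,fx=2.2,fy=2.2)
cv2.imwrite("pics/ab.png",np.hstack([a,b])[:,:,::-1])
tip=s["tool_pos"]-[0,0,120]
for c in("scene","side"):print(c,proj(c,tip),proj(c,[477,-145,60]),[(d["uv"],d["score"]) for d in mark_of(c,"brush_tip")],[(d["uv"],d["score"]) for d in mark_of(c,"pot_rim")])
E
```

```text
t: 7.45
tool_pos: [536.7, -46.9, 252.4]
tool_rot: [-2.139, -2.3, 0.001]
contact_force: [1.0, -0.4, -0.8]
opening: 18.4
gripper_force: 58.7
t: 8.07
tool_pos: [476.7, -144.4, 252.8]
tool_rot: [-2.14, -2.299, -0.0]
contact_force: [-0.5, 0.6, 0.1]
opening: 18.7
gripper_force: 58.7
[ 476.73104379 -144.39573224  252.825712  ] [-0.6  0.2 -3.2]
scene [264.7 135. ] [264.2 159.6] [([244.6, 331.2], 0.79), ([266.8, 136.3], 0.56)] [([266.8, 161.7], 0.96), ([235.6, 132.9], 0.83)]
side [203.7 243.8] [208.4 266.5] [([204.9, 243.1], 0.7), ([313.0, 169.5], 0.69)] [([209.3, 266.8], 0.85), ([208.3, 324.4], 0.58)]
```

View pics/ab.png

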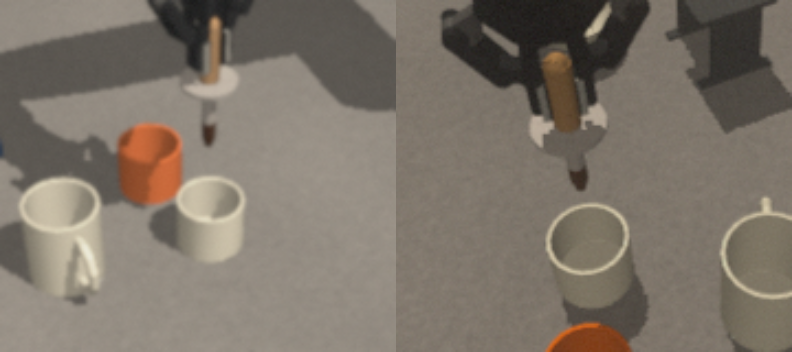

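The brush hangs centred over the white pot in both views (predicted tip and rim match within about 2 px). I dip it straight down by 116 mm, to a tip height of about 18 mm.

```bash
python3 -m pendant '[{"delta_pos":[0,0,0.03],"turn":0},{"delta_pos":[0,0,0.03],"turn":0},{"delta_pos":[0,0,0.025],"turn":0},{"delta_pos":[0,0,0.02],"turn":0},{"delta_pos":[0,0,0.011],"turn":0}]'
python3 -m pendant '[{"delta_pos":[0,0,0],"turn":0},{"delta_pos":[0,0,0],"turn":0},{"delta_pos":[0,0,0],"turn":0},{"delta_pos":[0,0,0],"turn":0},{"delta_pos":[0,0,0],"turn":0}]'
python3 - <<'E'
from h import *
a=grab_frame("scene");b=grab_frame("side")
a=cv2.resize(a[70:230,170:350],None,fx=2.2,fy=2.2);b=cv2.resize(b[160:320,120:300],None,fx=2.2,fy=2.2)
cv2.imwrite("pics/ab2.png",np.hstack([a,b])[:,:,::-1])
E
```

```text
t: 9.0
tool_pos: [476.5, -144.2, 136.2]
tool_rot: [-2.138, -2.3, 0.001]
contact_force: [-0.7, -0.2, 0.7]
opening: 18.7
gripper_force: 58.8
t: 9.62
tool_pos: [476.8, -144.6, 137.5]
tool_rot: [2.14, 2.3, 0.0]
contact_force: [0.5, 0.0, -0.1]
opening: 18.7
gripper_force: 58.8
```

View pics/ab2.png

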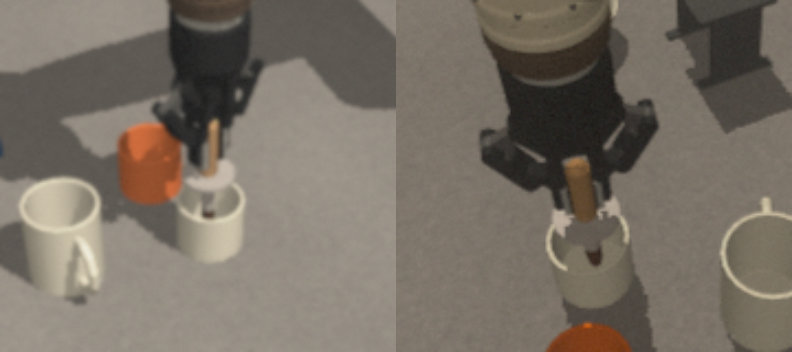

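The bristles are inside the pot, below the rim (scene crop 208,213), and the pot has not moved. I lift and return.

```bash
python3 -m pendant '[{"delta_pos":[0,0,-0.02],"turn":0},{"delta_pos":[0,0,-0.03],"turn":0},{"delta_pos":[0,0,-0.03],"turn":0},{"delta_pos":[0,0,-0.03],"turn":0},{"delta_pos":[0,0,-0.01],"turn":0}]'
python3 -m pendant '[{"delta_pos":[0.032,0.023,0],"turn":0},{"delta_pos":[0.032,0.023,0],"turn":0},{"delta_pos":[0.032,0.023,0],"turn":0},{"delta_pos":[0.032,0.023,0],"turn":0},{"delta_pos":[0.032,0.023,0],"turn":0}]'
python3 -m pendant '[{"delta_pos":[0.032,0.023,0],"turn":0},{"delta_pos":[0.032,0.023,0],"turn":0},{"delta_pos":[0.030,0.022,0],"turn":0},{"delta_pos":[0,0,0],"turn":0},{"delta_pos":[0,0,0],"turn":0}]'
python3 - <<'E'
from h import *
s=observe();print(s["tool_pos"],totool([640.7,122.5,144]))
im=grab_frame("wrist");cv2.imwrite("pics/w3.png",im[:,:,::-1])
b=grab_frame("side");print(proj("side",s["tool_pos"]-[0,0,119]),[d["uv"] for d in mark_of("side","brush_tip")],[d["uv"] for d in mark_of("side","stand_hole")],proj("side",[640,123,100]))
b=cv2.resize(b[60:220,190:370],None,fx=3,fy=3);cv2.imwrite("pics/b3.png",b[:,:,::-1])
E
```

```text
t: 10.35
tool_pos: [477.2, -144.7, 258.9]
tool_rot: [2.138, 2.299, 0.002]
contact_force: [-0.3, -0.5, -0.9]
opening: 18.5
gripper_force: 58.8
t: 10.98
tool_pos: [580.3, 24.4, 256.1]
tool_rot: [-2.139, -2.3, 0.001]
contact_force: [0.4, -0.3, -0.6]
opening: 18.3
gripper_force: 58.8
t: 11.6
tool_pos: [640.6, 121.7, 256.3]
tool_rot: [-2.139, -2.3, 0.002]
contact_force: [-0.1, -0.2, 0.3]
opening: 18.8
gripper_force: 58.9
[640.61362721 121.73783611 256.3259273 ] [  0.8   0.3 112.3]
[267.5 138.9] [[266.6, 137.6], [315.6, 172.4]] [[266.7, 151.2]] [267.  151.1]
```

View pics/w3.png

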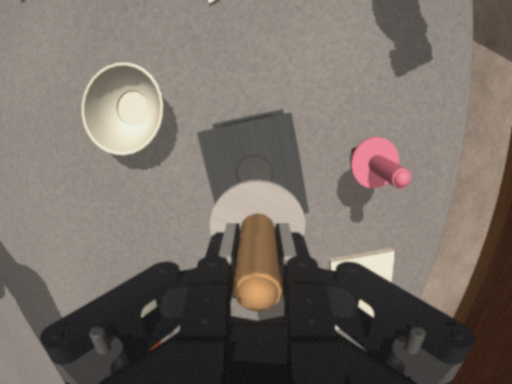

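View pics/b3.png

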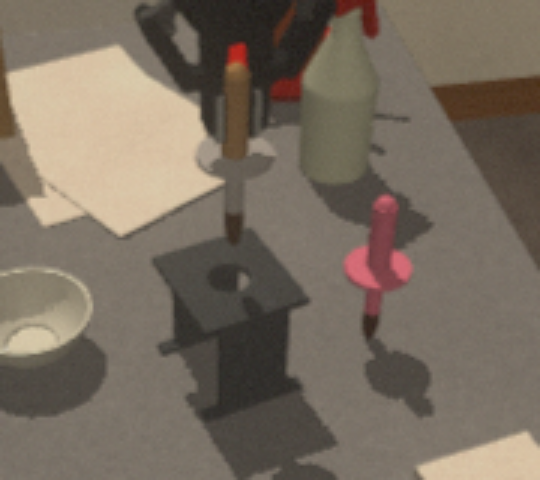

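The side view shows the empty hole at crop (230,279), directly below the brush tip; the wrist view shows the hole's far arc at (254,157). Both agree with (640,123), so I lower it in two calls, checking the force.

```bash
python3 -m pendant '[{"delta_pos":[0.001,0,0.02],"turn":0},{"delta_pos":[0,0,0.02],"turn":0},{"delta_pos":[0,0,0.02],"turn":0},{"delta_pos":[0,0,0.015],"turn":0},{"delta_pos":[0,0,0],"turn":0}]'
python3 -m pendant '[{"delta_pos":[0,0,0.015],"turn":0},{"delta_pos":[0,0,0.012],"turn":0},{"delta_pos":[0,0,0.008],"turn":0},{"delta_pos":[0,0,0],"turn":0},{"delta_pos":[0,0,0],"turn":0}]'
```

```text
t: 12.42
tool_pos: [640.3, 122.5, 181.4]
tool_rot: [-2.14, -2.299, 0.002]
contact_force: [-0.6, 0.2, -1.1]
opening: 18.9
gripper_force: 58.9
t: 13.05
tool_pos: [640.9, 123.0, 147.7]
tool_rot: [2.14, 2.3, 0.001]
contact_force: [0.4, -1.1, -1.1]
opening: 18.8
gripper_force: 58.9
```

```bash
python3 -m pendant '[{"delta_pos":[0,0,0.001],"turn":0},{"delta_pos":[0,0,0.001],"turn":0},{"delta_pos":[0,0,0.001],"turn":0},{"delta_pos":[0,0,0],"turn":0},{"delta_pos":[0,0,0],"turn":0}]'
```

```text
t: 13.68
tool_pos: [640.8, 122.9, 144.3]
tool_rot: [2.14, 2.3, 0.0]
contact_force: [0.1, -0.1, -0.6]
opening: 18.4
gripper_force: 58.9
```

```bash
python3 -m pendant '[{"delta_pos":[0,0,0.0005],"turn":0},{"delta_pos":[0,0,0.0005],"turn":0},{"delta_pos":[0,0,0],"turn":0},{"delta_pos":[0,0,0],"turn":0},{"delta_pos":[0,0,0],"turn":0}]'
python3 -m pendant '[{"delta_pos":[0,0,0],"turn":0},{"delta_pos":[0,0,0],"turn":0},{"delta_pos":[0,0,0],"turn":0},{"delta_pos":[0,0,0],"turn":0},{"delta_pos":[0,0,0],"turn":0}]' 0
python3 -m pendant '[{"delta_pos":[0,0,0],"turn":0},{"delta_pos":[0,0,-0.02],"turn":0},{"delta_pos":[0,0,-0.03],"turn":0},{"delta_pos":[0,0,-0.03],"turn":0},{"delta_pos":[0,0,-0.03],"turn":0}]'
python3 -m pendant '[{"delta_pos":[0,0,-0.02],"turn":0},{"delta_pos":[0,0,0],"turn":0},{"delta_pos":[0,0,0],"turn":0},{"delta_pos":[0,0,0],"turn":0},{"delta_pos":[0,0,0],"turn":0}]'
python3 - <<'E'
from h import *
a=grab_frame("scene");b=grab_frame("side")
a=cv2.resize(a[120:320,200:400],(390,390));b=cv2.resize(b[100:300,160:360],(390,390))
cv2.imwrite("pics/ab4.png",np.hstack([a,b])[:,:,::-1])
E
```

```text
t: 14.3
tool_pos: [640.8, 122.9, 144.0]
tool_rot: [2.139, 2.3, 0.001]
contact_force: [-2.9, -1.0, 5.0]
opening: 18.3
gripper_force: 59.1
t: 14.92
tool_pos: [640.8, 123.0, 143.2]
tool_rot: [-2.14, -2.3, 0.0]
contact_force: [-0.4, -0.4, -0.4]
opening: 85.2
gripper_force: 0.0
t: 15.55
tool_pos: [640.7, 122.9, 254.3]
tool_rot: [2.14, 2.3, 0.0]
contact_force: [-0.0, 0.2, 0.4]
opening: 85.6
gripper_force: 0.0
t: 16.18
tool_pos: [640.6, 122.9, 272.5]
tool_rot: [-2.139, -2.3, 0.002]
contact_force: [-0.6, -0.5, 0.7]
opening: 85.3
gripper_force: 0.0
```

View pics/ab4.png

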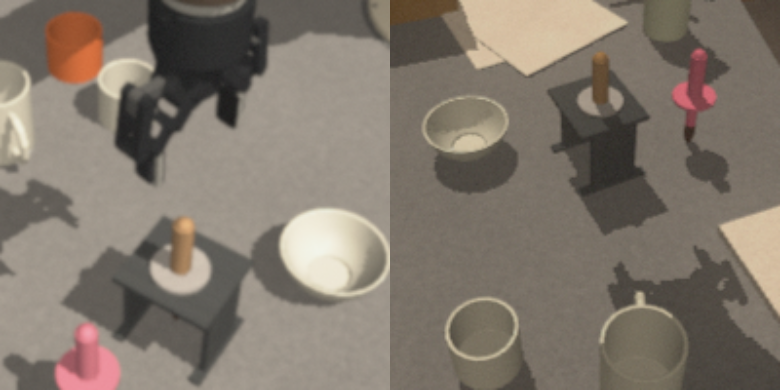

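The brush hangs upright in the stand with its guard flat on the plate (left half 180,268; right half 600,100), the pot stands upright, and the gripper is clear.

```bash
python3 -c "
from station import *
print(close_job())"
```

```text
the job is handed in; nothing more can be done
None
```

The brush was dipped in the small white paste pot with its bristles fully below the rim, lifted out and hung back upright in its stand; the pot was not disturbed, and I handed the job in at about 16 s (no verdict was returned).

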